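Change the wooden sign on a table easel

ROBOT

A 6-joint arm with a two-finger parallel gripper is mounted at the origin on a cart in front of the work surface, level with it; the furniture and walls round the work are solid. World frame = base frame: x ahead of the robot, y to its left, z up, the work surface at z = 0. Lengths are in m, angles in rad, forces in N, time in s.
With the tool pointing down it reaches from about 0.325 to 0.775 m from the base axis. Payload 5.5 kg.
Tool frame: the origin (TCP) lies at the very end of the fingers, on their centre line; the grasp point (between the pads) lies 19 mm behind it; z points along the fingers, y is the line along which they close (so a half turn about z gives the same grasp; the last joint's range is limited). The gripper opens to 88 mm and grips with 3 to 60 N. Pads are 20 mm wide; open, the fingers measure 115 mm over their backs; the gripper's body (75 mm by 178 mm) begins 61 mm behind the grasp point.
Start: joints at [1.242, 0.091, 1.231, -0, 1.82, -0.057], TCP at [0.161, 0.578, 0.223] pointing down, gripper open.
Joint ranges: [-2.87, 2.87], [-0.86, 2.18], [0.17, 2.46], [-1.51, 4.65], [0.06, 2.69], [-2.65, 2.65]. Speed limits (rad/s): [2.57, 2.57, 3.01, 3.14, 3.14, 3.14].

INTERFACE

Orientations are given as a 3x3 rotation matrix whose columns are the frame's x, y, z axes.
In Python, from rig import env, eyes gives the robot as it stands.
- The arm moves only by the tool apply_moves, never from a script. Its argument "rows" is a list of rows, each a list of 6 numbers: the shift along the tool's x, y, z in m, then the turn, a rotation vector about the tool's x, y, z in degrees. A call has 1 to 20 rows; each row is the pose to reach, as a shift and turn from the pose commanded when the call began, along the tool's axes at that moment; what a row does not reach only later rows make up. A row lasts 1/8 s, in which the tool goes at most 62.5 mm and 10.7 degrees, less where a joint would pass 70% of its speed; a pose out of reach is approached as far as the arm can. A call with a gripper value outside its range is refused whole. "grip" is the opening, from 0 (shut) to 1 (fully open), set as the call begins (left out, the last holds). The fingers move at their own pace and stop on an object; "newtons" is the grip in N (left out, the last holds). Time passes only in rows, so rows that repeat a pose let the fingers close. It gives the time, the measured TCP pose, the force, the opening and the grip force at its end, in the units of the state.
- env.sense(): the state, without advancing time (a new reading comes with each control period).
- eyes.capture(name): name is "scene" or "side" or "wrist"; returns (picture, depth): 480x640x3 uint8, blue, green, red; 480x640 float32, m along the optical axis (not along the pixel's ray), 0 where there is no reading.
- eyes.calibration(name): a dict with "fov_y" (degrees; the focal length in pixels is half the picture's height over the tangent of half this angle, whatever the lens; pixels are square), "cx", "cy" (the principal point, pixels), "extrinsics" (4x4, takes a point from camera to world coordinates). Camera axes: x right, y up, looking along -z (the intrinsics and any distortion apply to the point x, -y, -z); pixel columns grow to the right and rows downward; lengths in m; the calibration is good to about 2 mm. A picture is of the moment at which its call begins: read the wrist's pose just before it. calibration takes no time and is no camera call; for the wrist camera it gives the pose at the moment of the call.
- env.sign_off(): hands the job in; it is judged then, once.
Trained networks look in the newest picture that a camera, given by its name, has taken for a name from the list of things; names that differ only in an ending like _2 or _b are one class to them, and where a whole thing is asked for, a point or a joint stands for the part that bears it (a point fixed in the world has none). Each returns a list of dicts, best first, with "confidence" (0 to 1); they miss things now and then, are a little off and sometimes report something else, mostly with a low value. They report only what shows in the picture. A call takes as long as a camera call.
- eyes.outline_of(camera, label): "region" (480x640 bool, what is visible of it) and "at" ([column, row] in pixels, amid what is visible of it).
The state is a dict: "t": time; "joints": joint angles; "joint_vel": joint speeds; "tau": joint torques, N m; "tcp_pos": TCP position; "tcp_rot": TCP orientation; "wrist_force": force on the tool from outside, world axes, zero at the start; "wrist_torque": the same for the moment, N m; "opening": opening from 0.0 (shut) to 1.0 (fully open); "gripper_force": force on a finger pad.
Only numpy, scipy, OpenCV 4.12 (cv2) and the standard library are available. Lean on these libraries where they do the work, as an engineer would, in place of code of your own. Each camera call takes 0.05 s, during which the arm holds its last target. There are 200 camera calls.

TASK

Take the finished small plaque off the easel and lay it down gently, flower side up, in the middle of the cork drying board. Then set the longer blank sign on the easel in its place: hole end up, foot down on the ledge behind its lip, back flat on the mast, centred and straight; set it down, do not drop it. Finally slide the easel's top holder down by its knob until it sits snugly on the sign's upper end, and leave everything else on the table alone.

Things in the scene. Friction and masses are not known exactly. Their poses are not given: they have to be found in the camera images.
- mast: Sloping bar of the small wooden table easel, 26 mm wide, leaning 40 degrees up from level, away from the robot. Origin: middle of the line where the ledge's upper face meets the mast's front face, 55 mm above the table. x up along the slope (mast runs x = -40 to 310 mm), y left along the ledge, z straight out of the front face, up and toward the robot. Free air beside it above the ledge.
- ledge_lip (a point): Middle of the top edge of the ledge's front lip, at mast x = 8, y = 0, z = 23.5 mm. The ledge is 96 mm long in y, 12 mm thick and sticks out 26 mm in mast z; the lip fills z = 21 to 26 mm and rises to x = 8 mm, so a 15 mm thick board stands in the 21 mm wide trough behind it. Axes as the mast's.
- easel: The easel's base frame, fixed on the table: 270 mm long (x), 152 mm wide (y), at most 35 mm high; origin at its centre on the table, x from its front to its back. The mast rises from its front bar, a prop at its back carries the mast; the whole easel is at most 275 mm tall (the knob at its highest).
- holder (a joint): Top holder: wooden block 42 mm wide sliding on the mast. Value in m = how far it is slid down; its lower face is at mast x = 240 mm minus the value; 0.090 when it touches a seated blank sign. Travel 0 to 0.160, starts 0 to 0.035, stays where left (friction 2.5 N). Its front lip, 19 to 25 mm out from the mast's face, overhangs 10 mm down-slope and passes over the sign's front.
- holder_knob (a point): Grip point on the holder's black round knob, 20 mm in diameter, its axis straight out of the mast (mast z). The knob stands 24 to 62 mm above the mast's face, this point 44 mm above it and 18 mm up-slope of the holder's lower face. The block under it is 36 mm along the slope by 42 mm wide. Axes as the mast's.
- plaque: Finished small plywood plaque with a painted flower, 95 x 56 x 15 mm, about 60 g; at first it stands loose on the easel's ledge, back on the mast. Origin: centre of its back. x along its length toward the end with the 8 mm hole (up the mast at first), y across its 56 mm width, z out of the painted front.
- blank: Blank plywood sign, 150 x 60 x 15 mm, about 90 g, lying face up on the table left or right of the easel. Origin: centre of its back (underside). x along its length toward the end with the hole (away from the robot at first), y across its 60 mm width, z out of its front. Seated on the easel its origin is at mast x = 75, y = 0, z = 0 mm.
- blank_hole (a point): Centre of the sign's 9 mm hanging hole on its front face, 62 mm from the sign's middle toward its upper end.
- mat: Square drying board, cork on a wooden back, 160 x 160 x 14 mm, flat and fixed on the table on the other side of the easel from the blank sign. Origin: centre of its underside; its cork top is 14 mm above the table.
- punch: Bystander: blue cast hand-lever punch with a lever and a red ball, 179 x 69 x 163 mm, standing behind on the left; origin at the centre of its underside.
- scissors: Bystander: scissors with blue handles, 87 x 199 x 9 mm, lying behind on the right; origin at the centre of the underside.

How it is judged:
By the outcome, as a careful person would: the job done as asked, in the order asked, and still so for the second after the job is handed in, with the robot touching nothing.
It also fails if it takes over 58 s, if anything falls off the work surface, if the arm or the gripper's body presses on something with over 40 N, if the wrist force passes 120 N, or if a joint passes its speed limit or range.

## Working session

There is one attempt and no reset: what is moved stays moved. The work goes in short steps, Python scripts to look and compute and a tool call to move; the robot and the scene stay as the last step left them, time stands still between calls to the robot, and variables do not carry over. Pictures are saved under pics/ and viewed, at most 13 in all, crops included, and the job is handed in when it is done.

Besides the shell and the picture viewer there is one more tool, called as a command line: name --pt "numbers of a row" for each row, then --argument value for the rest. apply_moves: Moves the arm, as the interface text tells. Its arguments: {"type":"object","properties":{"rows":{"type":"array"},"grip":{"type":"number"},"newtons":{"type":"number"}},"required":["rows"]}

```bash
ls; mkdir -p pics; cat > h.py <<'E'
import numpy as np, cv2
from rig import env, eyes
def cap(n):
    c=eyes.calibration(n); p,d=eyes.capture(n); return p,d,c
def cloud(d,c):
    f=240/np.tan(np.radians(c["fov_y"])/2); v,u=np.mgrid[:480,:640]
    P=np.stack([(u-c["cx"])/f*d,-(v-c["cy"])/f*d,-d],-1)
    E=np.array(c["extrinsics"]); return P@E[:3,:3].T+E[:3,3]
E
python3 - <<'E'
from h import *
s=env.sense(); print(s["t"],s["tcp_pos"],s["tcp_rot"],s["opening"])
ims=[]
for n in ["scene","side"]:
    p,d,c=cap(n); print(n,{k:v for k,v in c.items()}); W=cloud(d,c); ims.append(p.copy())
    np.savez(f"{n}0.npz",p=p,d=d,W=W,**{k:np.array(v) for k,v in c.items() if not isinstance(v,str)})
    for l in ["mast","plaque","blank","mat","holder_knob","easel"]:
        for r in eyes.outline_of(n,l)[:2]:
            m=r["region"]&(d>0); q=W[m]
            if len(q): print(l,round(r["confidence"],2),r["at"],m.sum(),np.median(q,0).round(3),np.percentile(q,2,0).round(3),np.percentile(q,98,0).round(3))
    cv2.imwrite(f"pics/{n}0.png",p)
E
```

```text
pics
0.0 [0.16099093 0.57770969 0.22152805] [[-9.63294495e-01  2.68446166e-01 -6.09181300e-04]
 [ 2.68446834e-01  9.63292870e-01 -1.77290766e-03]
 [ 1.10889738e-04 -1.87136498e-03 -9.99998243e-01]] 1.0018183944692185
scene {'fov_y': 46.920742560742354, 'cx': 324.58734597534755, 'cy': 237.5542305134716, 'extrinsics': array([[ 0.89281256,  0.23978545, -0.38129866,  0.04061936],
       [-0.45039812,  0.4654446 , -0.76190738, -1.0707555 ],
       [-0.0052209 ,  0.85197668,  0.5235537 ,  0.90912609],
       [ 0.        ,  0.        ,  0.        ,  1.        ]])}
mast 0.76 [361.0, 236.5] 1393 [ 0.653 -0.054  0.185] [ 0.484 -0.077  0.017] [0.814 0.159 0.25 ]
plaque 0.87 [317.6, 270.4] 658 [ 0.54  -0.032  0.096] [ 0.502 -0.056  0.003] [0.582 0.121 0.125]
blank 0.68 [332.9, 381.0] 1580 [ 0.435 -0.307  0.014] [ 0.37  -0.348  0.002] [ 0.512 -0.259  0.018]
blank 0.44 [324.7, 225.8] 1128 [0.682 0.246 0.052] [0.634 0.206 0.   ] [0.795 0.352 0.155]
mat 0.79 [258.9, 244.3] 1594 [0.496 0.273 0.012] [0.423 0.204 0.002] [0.578 0.357 0.017]
holder_knob 0.66 [362.2, 226.0] 429 [ 0.663 -0.063  0.216] [ 0.
[... 356 characters left out ...]
],
       [-0.01348638,  0.8616017 ,  0.50740578,  0.76642592],
       [ 0.        ,  0.        ,  0.        ,  1.        ]])}
mast 0.78 [270.5, 229.3] 1420 [ 0.658 -0.036  0.198] [ 0.489 -0.072  0.056] [0.743 0.032 0.251]
plaque 0.89 [321.6, 264.9] 605 [ 0.544 -0.008  0.098] [ 0.507 -0.046  0.067] [0.582 0.012 0.126]
blank 0.73 [343.4, 235.7] 612 [ 0.452 -0.297  0.015] [ 0.378 -0.349  0.002] [ 0.518 -0.254  0.018]
mat 0.6 [352.9, 382.4] 4343 [0.494 0.292 0.014] [0.428 0.214 0.005] [0.58  0.368 0.017]
easel 0.8 [270.7, 271.9] 3143 [ 0.656 -0.041  0.072] [ 0.474 -0.16   0.001] [0.738 0.064 0.248]
easel 0.7 [348.7, 238.1] 655 [ 0.448 -0.297  0.015] [ 0.374 -0.35   0.001] [ 0.518 -0.253  0.018]
```

View pics/scene0.png

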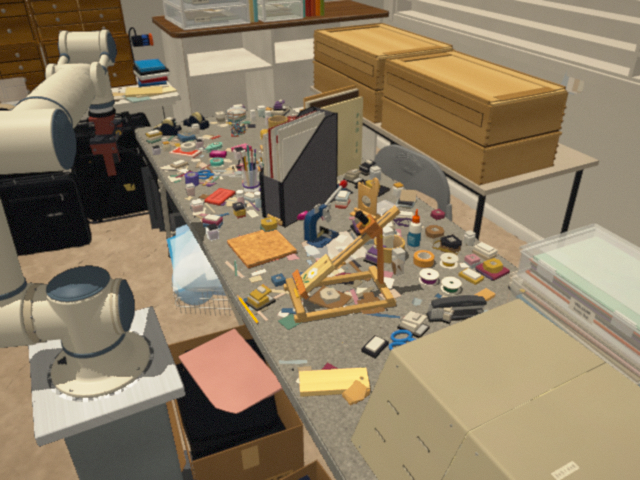

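View pics/side0.png

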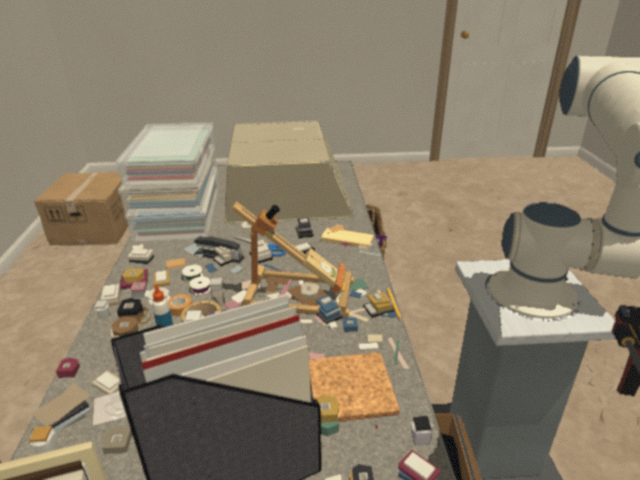

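The scene shot shows the easel with plaque at about (320,270), blank at (333,381), mat at (260,248), and the side shot agrees. Now fit rough geometry and find the wrist camera's offset.

```bash
python3 - <<'E'
from h import *
s=env.sense(); c=eyes.calibration("wrist"); E=np.array(c["extrinsics"]); R=np.array(s["tcp_rot"])
print(c["fov_y"],c["cx"],c["cy"]); print("cam in tool",R.T@(E[:3,3]-s["tcp_pos"])); print((R.T@E[:3,:3]).round(3))
for n in ["scene","side"]:
    Z=np.load(n+"0.npz"); W=Z["W"]
    q=W.reshape(-1,3)
    # tall obstacles map
    for x in np.arange(.3,.95,.05):
        row=[]
        for y in np.arange(.5,-.56,-.05):
            m=(abs(q[:,0]-x)<.025)&(abs(q[:,1]-y)<.025); row.append(f"{np.percentile(q[m,2],97)*1000:4.0f}" if m.sum()>3 else "   .")
        print(f"{x:.2f}"," ".join(row))
E
```

```text
70.11091000919933 323.05885866960995 241.49899802613538
cam in tool [ 0.07138039  0.00042025 -0.16300767]
[[-0.     0.964  0.267]
 [ 1.     0.     0.001]
 [ 0.001  0.267 -0.964]]
0.30 -450 -422 -420 -423 -425 -427 -433 -435 -437 -442 -450    .    .    .    .    .    .    .    .    .    .    .
0.35    0    2   17    0    0    1    1    1    2    7    5    4    2    2   10    3   15    2    2    2    2    1
0.40   33   37   42   11   11    9   10    6    2   42   27    3    2    2   10   17   17    3    2   51   50   50
0.45   30   24    2   16   16   16   15    3   17   38    8   35   33    2    2   14   18   17   13  173  171  167
0.50   44    1    3   16   17   16   15    1   18   73   82   84   19    2    2    2   17   17   12  206  206  207
0.55   39  126   43   43   16   17   16    2    3   34  122  123   19    2    2   18    7    2    .  207  207  207
0.60  174  300  308  157   13   15   13    6    .   19  124  149   20    6    3   19    3    .    .  207  207  207
0.65    .  323  315  161    3  105   48    7    9   17   18  250   41   16    8   10    .    .    .  207  207  207
0
[... 1368 characters left out ...]
  208  208
0.65  286  323  324    .    .    .    .    .    .    .  214  251   20    8   10   11   11    3    3  206  208  208
0.70  309  324  324    .    .    .    .    .    .    .   35  232   34   34   36   45    9    3    .  207  208  208
0.75  321  325    .    .    .    .    .    .    .    .   34  251    5   12   50   38    8   25   27  206  208  208
0.80  323  326    .    .    .    .    .    .   64   50   76    2    3   11   56   60    4    5    3  205  208  208
0.85  316  317    .    .    .    .    .   71   71   49   26   24   25   24   39   61    8   96  260  263  247  255
0.90    .    2   19   20    .    .    .    .  126   86   27   24   24   25    6   56    9  260  264  264  265  265
```

apply_moves --pt "0 0 -0.08 0 0 0" --pt "-0.5 -0.5 -0.13 0 0 0" --pt "-0.5 -0.5 -0.13 0 0 0" --pt "-0.5 -0.5 -0.13 0 0 0" --pt "-0.5 -0.5 -0.13 0 0 0" --pt "-0.5 -0.5 -0.13 0 0 0" --pt "-0.5 -0.5 -0.13 0 0 0" --pt "-0.5 -0.5 -0.13 0 0 0" --pt "-0.5 -0.5 -0.13 0 0 0" --pt "-0.5 -0.5 -0.13 0 0 0" --pt "-0.5 -0.5 -0.13 0 0 0" --pt "-0.5 -0.5 -0.13 0 0 0" --pt "-0.5 -0.5 -0.13 0 0 0" --pt "-0.5 -0.5 -0.13 0 0 0" --pt "-0.5 -0.5 -0.13 0 0 0" --pt "-0.5 -0.5 -0.13 0 0 0"

```text
t: 2.7
tcp_pos: [0.508, -0.0363, 0.3532]
tcp_rot: [[-0.964, 0.266, 0.001], [0.266, 0.964, 0.0], [-0.001, 0.0, -1.0]]
wrist_force: [-0.1, 0.2, 1.5]
opening: 0.995
gripper_force: 0.0
```

```bash
python3 - <<'E'
from h import *
s=env.sense(); print(s["t"],s["tcp_pos"],s["joints"])
p,d,c=cap("wrist"); W=cloud(d,c); cv2.imwrite("pics/w1.png",p); D=dict(p=p,d=d,W=W,E=c["extrinsics"])
for l in ["mast","plaque","blank","mat","holder_knob","holder","blank_hole","ledge_lip","easel"]:
    for i,r in enumerate(eyes.outline_of("wrist",l)[:2]):
        m=r["region"]&(d>0); q=W[m]; D[f"{l}{i}"]=r["region"]
        if len(q): print(l,round(r["confidence"],2),r["at"],m.sum(),np.median(q,0).round(3),np.percentile(q,2,0).round(3),np.percentile(q,98,0).round(3))
np.savez("w1.npz",**D)
E
```

```text
2.7 [ 0.50801464 -0.03633667  0.35321561] [-1.38402054e-01 -8.49477373e-02  1.17176264e+00  3.12901142e-04
  2.05380677e+00 -1.43957655e+00]
mast 0.97 [344.4, 311.6] 4312 [ 0.628 -0.041  0.154] [ 0.487 -0.069  0.063] [0.713 0.027 0.256]
plaque 0.88 [341.7, 234.9] 3183 [ 0.546 -0.021  0.103] [ 0.507 -0.052  0.069] [0.585 0.009 0.128]
plaque 0.58 [350.1, 396.0] 875 [ 0.676 -0.049  0.232] [ 0.647 -0.072  0.001] [ 0.862 -0.031  0.257]
blank 0.68 [137.9, 202.7] 4342 [ 0.444 -0.3    0.016] [ 0.377 -0.347  0.008] [ 0.516 -0.256  0.018]
holder_knob 0.55 [353.5, 395.7] 831 [ 0.676 -0.049  0.232] [ 0.647 -0.07   0.223] [ 0.687 -0.032  0.257]
holder 0.57 [354.6, 397.1] 854 [ 0.676 -0.049  0.232] [ 0.647 -0.071  0.223] [ 0.687 -0.031  0.257]
blank_hole 0.72 [140.3, 201.0] 4547 [ 0.444 -0.3    0.016] [ 0.376 -0.347  0.005] [ 0.518 -0.255  0.018]
ledge_lip 0.83 [350.0, 314.3] 4239 [ 0.629 -0.041  0.154] [ 0.487 -0.069  0.063] [0.713 0.026 0.256]
easel 0.85 [346.3, 281.2] 9922 [ 0.614 -0.04   0.036] [ 0.47  -0.122  0.003] [0.729 0.052 0.254]
```

View pics/w1.png

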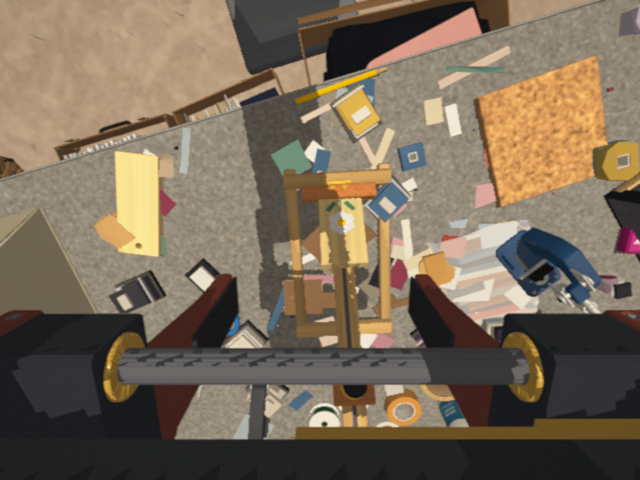

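The wrist shot shows the plaque at (342,232), mast nearly vertical in the picture, blank at (138,203) with its hole near (138,246), and mat at (545,130). Fit precise frames.

```bash
cat >> h.py <<'E'
def plane(q,n=300,t=.002):
    rng=np.random.default_rng(0);b=None
    for _ in range(n):
        a=q[rng.choice(len(q),3,False)];v=np.cross(a[1]-a[0],a[2]-a[0])
        if np.linalg.norm(v)<1e-7: continue
        v/=np.linalg.norm(v);i=abs((q-a[0])@v)<t
        if b is None or i.sum()>b.sum(): b=i
    m=q[b].mean(0);v=np.linalg.svd(q[b]-m,full_matrices=False)[2][2];v*=np.sign(v[2]);return m,v,abs((q-m)@v)<t
def rect(q,v,ref):
    # frame in plane with x near ref; min area rect
    x=ref-v*(ref@v);x/=np.linalg.norm(x);y=np.cross(v,x);m=q.mean(0)
    uv=np.c_[(q-m)@x,(q-m)@y]*1000
    (cu,cv),(w,h),a=cv2.minAreaRect(uv.astype(np.float32));
    a=(a+45)%90-45
    return m+(cu*x+cv*y)/1000,(w,h),a,x,y
E
python3 - <<'E'
from h import *
Z=np.load("w1.npz");W=Z["W"];d=Z["d"]
ref=np.array([.964,-.266,0])
er=lambda m:cv2.erode(m.astype(np.uint8),np.ones((3,3)))>0
for n in ["plaque0","blank0"]:
    q=W[Z[n]&(d>0)]
    m,v,i=plane(q);print(n,"m",m.round(4),"n",v.round(3),i.sum(),"tilt",np.degrees(np.arccos(v[2])).round(1),"naz",np.degrees(np.arctan2(-v[1],-v[0])).round(1))
    c,s,a,x,y=rect(q[i],v,ref);print("centre",c.round(4),s,a,"x yaw",np.degrees(np.arctan2(x[1],x[0])).round(1))
# mast centreline
M=Z["mast0"]&(d>0)&~Z["plaque0"]; q=W[M]; m,v,i=plane(q); print("mast plane",m.round(4),v.round(3),i.sum())
# pixel edges per row
rows=[]
for r in range(160,440,4):
    cs=np.where(Z["mast0"][r])[0]
    if len(cs): rows.append((r,cs.min(),cs.max()))
print(rows)
g=q[i]; u=g@np.array([.964,-.266,0]); w=g@np.array([.266,.964,0])
for a in np.arange(.45,.80,.02):
    k=(u>a)&(u<a+.02)
    if k.sum()>10: print(round(a,2),k.sum(),np.percentile(w[k],[3,50,97]).round(4),np.median(g[k,2]).round(3))
# table
t=W[(d>0)&(abs(W[...,2])<.012)];print("table z",np.percentile(t[:,2],[10,50,90]))
q=W[(d>0)&(W[...,2]>.011)&(W[...,2]<.02)&(W[...,1]>.18)&(W[...,1]<.42)&(W[...,0]>.38)&(W[...,0]<.62)]
m,v,i=plane(q);c,s,a,x,y=rect(q[i],v,ref);print("mat",c,s,a,v,i.sum(), np.percentile(q[i],[0,100],axis=0))
k=W[Z["holder_knob0"]&(d>0)];m=k[:,2]>.249;print("knobtop",m.sum(),k[m].mean(0))
E
```

```text
plaque0 m [ 0.5433 -0.0211  0.1009] n [-0.625  0.135  0.769] 2875 tilt 39.8 naz -12.1
centre [ 0.5415 -0.0207  0.0992] (92.67806243896484, 55.947017669677734) 4.384747505187988 x yaw -17.7
blank0 m [ 0.4435 -0.301   0.0163] n [-0.001  0.     1.   ] 3948 tilt 0.1 naz -1.6
centre [ 0.447  -0.3033  0.0163] (62.07610321044922, 150.0908203125) -7.080238342285156 x yaw -15.4
mast plane [ 0.6421 -0.0432  0.1661] [-0.63   0.127  0.766] 2217
[(184, np.int64(335), np.int64(375)), (188, np.int64(302), np.int64(375)), (192, np.int64(302), np.int64(376)), (196, np.int64(302), np.int64(375)), (200, np.int64(303), np.int64(318)), (256, np.int64(344), np.int64(344)), (268, np.int64(335), np.int64(353)), (272, np.int64(334), np.int64(354)), (276, np.int64(334), np.int64(354)), (280, np.int64(334), np.int64(355)), (284, np.int64(335), np.int64(355)), (288, np.int64(335), np.int64(355)), (292, np.int64(335), np.int64(356)), (296, np.int64(335), np.int64(356)), (300, np.int64(336), np.int64(357)), (304, np.int64(336), np.int64(357)), (308, np.int64(336), np.int64(357)), (312, np.int64(336), np.int64(358
[... 515 characters left out ...]
366)), (412, np.int64(342), np.int64(366)), (416, np.int64(343), np.int64(367)), (420, np.int64(343), np.int64(367)), (424, np.int64(343), np.int64(368))]
0.57 354 [0.1146 0.1258 0.1379] 0.125
0.59 454 [0.1155 0.1273 0.1393] 0.141
0.61 492 [0.1163 0.1282 0.1405] 0.157
0.63 395 [0.1172 0.1295 0.1415] 0.172
0.67 20 [0.1247 0.1383 0.1445] 0.217
0.69 496 [0.1209 0.133  0.1449] 0.223
table z [-0.00051272  0.00097431  0.00625563]
mat [0.5029333  0.29733825 0.01458623] (236.88253784179688, 227.130859375) 17.128807067871094 [-1.48924178e-03  5.46714159e-05  9.99998890e-01] 13026 [[0.38124118 0.18040866 0.01242835]
 [0.61919338 0.41082415 0.01666865]]
knobtop 252 [ 0.65097429 -0.0457156   0.25475243]
```

```bash
cat >> h.py <<'E'
def frame(yaw,tilt=40):
    a,b=np.radians(yaw),np.radians(tilt);c,s=np.cos(a),np.sin(a)
    return np.array([[np.cos(b)*c,-s,-np.sin(b)*c],[np.cos(b)*s,c,-np.sin(b)*s],[np.sin(b),0,np.cos(b)]])
E
python3 - <<'E'
from h import *
Z=np.load("w1.npz");W=Z["W"]-[0,0,.001];d=Z["d"];F=frame(-12.0)
q=W[Z["mast0"]&(d>0)&~Z["plaque0"]];m,v,i=plane(q);g=q[i]
O=m-F[:,0]*((m[2]-.055)/F[2,0])   # slide down slope to z=.055
L=(g-O)@F; k=(L[:,0]>90)|True
b=[ (np.percentile(L[(abs(L[:,0]-a)<.01),1],[4,96]).mean()) for a in (.12,.14,.16,.18,.27)];print("y centre",b)
O=O+F[:,1]*np.mean(b);print("O",O.round(4))
L=lambda P:(P-O)@F
for n in ["plaque0","holder0"]:
    P=L(W[Z[n]&(d>0)]);print(n,np.percentile(P,[1,10,50,90,99],axis=0).round(4).tolist())
A=L(W[d>0])
def show(nm,s): print(nm,s.sum(),np.percentile(A[s],[1,50,99],axis=0).round(4).tolist())
y=abs(A[:,1])<.06
show("ledge/lip",y&(A[:,0]>-.015)&(A[:,0]<.015)&(A[:,2]>.017)&(A[:,2]<.03))
show("plaque front",y&(A[:,0]>-.0)&(A[:,0]<.11)&(abs(A[:,2]-.015)<.004))
h=(abs(A[:,1])<.03)&(A[:,0]>.19)&(A[:,0]<.3)
show("knob",h&(A[:,2]>.03)); show("block",h&(A[:,2]>.01)&(A[:,2]<.028))
for a in np.arange(.19,.3,.006):
    k=(abs(A[:,1])<.03)&(abs(A[:,0]-a)<.003); 
    if k.sum(): print(round(a,3),k.sum(),np.percentile(A[k,2],[5,50,95]).round(4),np.percentile(A[k,1],[5,95]).round(4))
P=L(W[Z["plaque0"]&(d>0)]); P=P[abs(P[:,2]-.015)<.003]; r=cv2.minAreaRect((P[:,:2]*1000).astype(np.float32));print("plaque rect",r)
# mat by cork colour
hsv=cv2.cvtColor(Z["p"],cv2.COLOR_BGR2HSV)
c=(hsv[...,0]>5)&(hsv[...,0]<25)&(hsv[...,1]>110)&(d>0)&(W[...,1]>.15)&(W[...,1]<.42)&(abs(W[...,2]-.014)<.005)
n,lab,st,_=cv2.connectedComponentsWithStats(cv2.morphologyEx(c.astype(np.uint8),cv2.MORPH_OPEN,np.ones((5,5))));j=1+st[1:,4].argmax()
q=W[lab==j];r=cv2.minAreaRect((q[:,:2]*1000).astype(np.float32));print("mat",r,np.median(q[:,2]))
B=W[Z["blank0"]&(d>0)&(abs(W[...,2]-.015)<.003)];hh=cv2.minAreaRect((B[:,:2]*1000).astype(np.float32));print("blank",hh)
for n in ("scene","side"):
    S=np.load(n+"0.npz");Q=S["W"].reshape(-1,3)
    def near(c,r,lo,hi):
        k=(np.hypot(*(Q[:,:2]-c).T)<r)&(Q[:,2]>lo)&(Q[:,2]<hi);return k.sum(),np.median(Q[k,2]).round(4)
    print(n,"table",near([.45,-.2],.03,-.01,.01),"blank",near([.447,-.303],.02,.005,.03),"mat",near([.5,.29],.05,.005,.03))
    K=(Q-O)@F;k=(K[:,0]>.01)&(K[:,0]<.08)&(abs(K[:,1])<.02)&(abs(K[:,2]-.015)<.006);print("plaque front z",np.median(K[k,2]))
    k=(K[:,0]>.12)&(K[:,0]<.19)&(abs(K[:,1])<.02)&(abs(K[:,2])<.008);print("mast z,y",np.median(K[k],0))
# things near blank & neighbours heights
for x in np.arange(.34,.56,.02):
    print(f"{x:.2f}"," ".join(f"{np.percentile(W[...,2][s],90)*1000:4.0f}" if (s:=(d>0)&(abs(W[...,0]-x)<.01)&(abs(W[...,1]-yy)<.01)).sum() else "   ." for yy in np.arange(-.2,-.41,-.02)))
E
```

```text
y centre [np.float64(-0.00012078639878130518), np.float64(-2.5247435268611028e-05), np.float64(-0.00013112258139649172), np.float64(-0.00010650207643014744), np.float64(-0.00015807233689751204)]
O [ 0.5138 -0.016   0.055 ]
plaque0 [[0.0043, -0.0264, -0.0857], [0.0141, -0.0212, 0.0134], [0.0548, 0.0015, 0.015], [0.0917, 0.0241, 0.0161], [0.0954, 0.0296, 0.0171]]
holder0 [[0.2294, -0.0206, 0.0223], [0.2319, -0.0168, 0.0235], [0.239, -0.0016, 0.0251], [0.2463, 0.0165, 0.0626], [0.248, 0.0202, 0.0637]]
ledge/lip 1056 [[-0.0112, -0.0472, 0.022], [-0.0, -0.0, 0.0258], [0.0088, 0.0469, 0.0276]]
plaque front 2948 [[0.0048, -0.0262, 0.0128], [0.0528, 0.0014, 0.0151], [0.0951, 0.0286, 0.017]]
knob 38199 [[0.1996, -0.0291, 0.2316], [0.2459, 0.0102, 0.3216], [0.253, 0.0296, 0.3357]]
block 599 [[0.2292, -0.0207, 0.0222], [0.2417, -0.0035, 0.0246], [0.2481, 0.0204, 0.0274]]
0.19 229 [-0.001   0.2353  0.2419] [-0.008   0.0291]
0.196 259 [0.2271 0.2432 0.2492] [0.0229 0.0293]
0.202 372 [0.2257 0.2482 0.2562] [0.0227 0.0291]
0.208 441 [0.2321 0.2557 0.2633] [0.0226 0.0293]
0.214 548 [0.2393 0.2627 0.
[... 1496 characters left out ...]
    .    .    .    .    .    .    .    .
0.36   11    1    1    1    1    5    1    1    1    1    1
0.38   10    3    2   16   16   16    1    1    1    1    1
0.40   10   10   12   16   16   16   16    1    1    1    1
0.42    1   11   11   16   17   16   17    1    1    1    1
0.44    1    1    1   14   16   17   16   16    2    1    1
0.46    1    1    1   12   16   16   17   17   17   16    1
0.48    1    1    1    1   15   17   17   17   17   15    1
0.50    1    1    1    1    2   16   16   17   16    1    1
0.52    1    1    1    1    1   16   16   15    1    1    1
0.54    1    1    1    1    1    1    1    3    1    1    1
0.56    1    1   17   18    3    1    2   34   41   40    9
```

```bash
python3 - <<'E'
from h import *
Z=np.load("w1.npz");W=Z["W"]-[0,0,.001];d=Z["d"]
cv2.imwrite("pics/c1.png",cv2.resize(Z["p"][130:290,70:230],(600,600),interpolation=cv2.INTER_CUBIC))
a=np.radians(-22.6);u=np.array([np.cos(a),np.sin(a)]);v=np.array([-u[1],u[0]])
P=W[d>0];A=(P[:,:2]-[.447,-.303])@u;B=(P[:,:2]-[.447,-.303])@v
print("      "," ".join(f"{b*1000:3.0f}" for b in np.arange(.065,-.07,-.005)))
for x in np.arange(.08,-.081,-.01):
    print(f"{x*1000:5.0f} "," ".join(f"{np.percentile(P[s,2],70)*1000:3.0f}" if (s:=(abs(A-x)<.005)&(abs(B-b)<.0025)).sum() else "  ." for b in np.arange(.065,-.07,-.005)))
E
```

```text
65  60  55  50  45  40  35  30  25  20  15  10   5   0  -5 -10 -15 -20 -25 -30 -35 -40 -45 -50 -55 -60 -65
   80    0  -0   1   0   1   0   0   1   0   1   1   1   8   1   1   1   1   0   1  -1   0   1   0   0   1   1   1
   70    1   1   1   1   1   1   6  14  16  16  16  16  16  15  15  16  16  16  16  16  13  12   1   1   0   0   1
   60    0   0   1   1   0   0   6  14  16  16  15  16  16  15  15  16  16  16  16  16  16  16  15  15  13   .   1
   50   -0   1   1   1   0   1   6  13  16  16  15  16  16  16  16  16  16  16  16  16  16  16  16  16  16  15  13
   40    0   1   0   0   1  -0   1  13  16  15  16  16  16  16  17  16  16  16  16  16  16  15  15  16  16  16  15
   30    0  -0   0   0   1  -0   0  13  15  16  16  16  15  16  16  16  16  16  15  16  16  16  16  16  16  14   1
   20    1   0   1  -0   0   0   0  13  16  15  16  16  16  16  16  15  16  16  16  16  15  15  14   3   1   0   1
   10    0   0   0  -0   1  11  10  14  16  15  15  16  16  16  16  15  16  16  16  15   .   1   0   1   0   1   0
    0    0   1   0   1  11  11  10  15  16  16  16  15  16  16  16  16  1
[... 261 characters left out ...]
 1   0   0
  -30    0   0   1   0   1   1   1  12  16  16  16  16  16  16  16  16  16  16  16  15   .   1   0   1   0   1   1
  -40    0   0   0   0  -0   0  -0  12  16  15  16  15  15  16  16  16  16  16  16  15   .   1   1   0  -0   1  -0
  -50    1   0   0   8  11  11  12  14  16  16  16  15  16  16  16  16  16  16  16  16   .   0   1   0   0   0   0
  -60   11  11   1   8  11  11  11  15  16  16  16  16  16  15  16  16  16  16  16  16   .   1   0   1   0   1   0
  -70   11  10   1   2   9  10   9  14  15  16  16  16  16  16  16  15  15  16  16  15   .   0  -0   0  -0   0  -1
  -80   10   9   0   0   6   2   9   1   0   1   6   6   6   1   0   0   0   0   0   0   0   0   0  -1  -1  -0   .
```

View pics/c1.png

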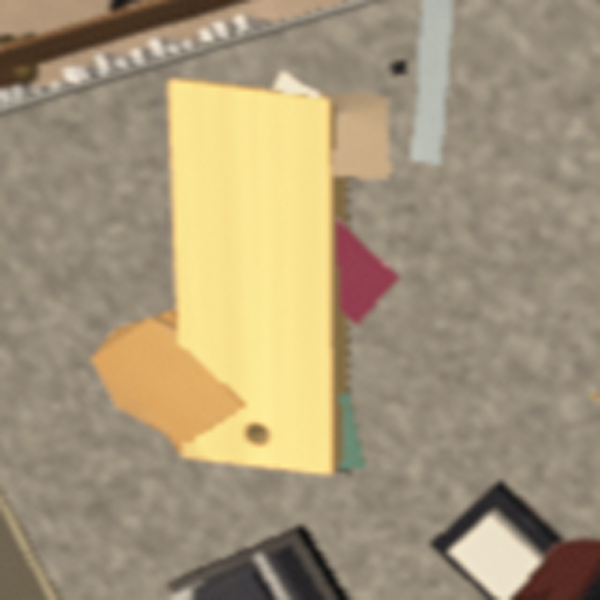

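The crop shows the blank with the hole at lower centre; scraps flank it (orange at its upper-left end, pink/tan on the right), leaving a free gap about 35 mm toward the robot from its middle. That is where I'll grip it.

```bash
cat >> h.py <<'E'
from scipy.spatial.transform import Rotation as Ro
O=np.array([.5138,-.016,.055]);F=frame(-12.0)
T=np.diag([-1,1,-1.])   # tool axes: -x, y, -z of the frame
def mast(x,y,z): return O+F@np.array([x,y,z]),F@T
def down(p,yaw): return np.array(p),frame(yaw,0)@T
def rows(*ps,pos=None,rot=None):
    s=env.sense();p0=np.array(s["tcp_pos"]) if pos is None else pos;R0=np.array(s["tcp_rot"]) if rot is None else rot
    print("t",s["t"],"f",np.round(s["wrist_force"],1))
    for p,R in ps: print((R0.T@(p-p0)).round(4).tolist(),np.degrees(Ro.from_matrix(R0.T@R).as_rotvec()).round(1).tolist())
E
python3 - <<'E'
from h import *
rows(mast(.047,.001,.08),mast(.047,.001,.03),mast(.047,.001,.003))
E
```

```text
t 3.2 f [0.  0.6 0.8]
[0.0162, 0.0225, 0.2061] [-1.2, -40.0, -3.4]
[-0.0159, 0.0246, 0.2444] [-1.2, -40.0, -3.4]
[-0.0332, 0.0256, 0.2651] [-1.2, -40.0, -3.4]
```

apply_moves --pt "0.016 0.022 0.206 -1.2 -40 -3.4" --pt "0.016 0.022 0.206 -1.2 -40 -3.4" --pt "0.016 0.022 0.206 -1.2 -40 -3.4" --pt "0.016 0.022 0.206 -1.2 -40 -3.4" --pt "0.016 0.022 0.206 -1.2 -40 -3.4" --pt "0.016 0.022 0.206 -1.2 -40 -3.4" --pt "0.0 0.0235 0.225 -1.2 -40 -3.4" --pt "-0.016 0.0245 0.244 -1.2 -40 -3.4" --pt "-0.025 0.025 0.255 -1.2 -40 -3.4" --pt "-0.033 0.0255 0.265 -1.2 -40 -3.4" --pt "-0.033 0.0255 0.265 -1.2 -40 -3.4" --pt "-0.033 0.0255 0.265 -1.2 -40 -3.4"

```text
t: 4.7
tcp_pos: [0.5488, -0.0224, 0.092]
tcp_rot: [[-0.746, 0.209, 0.632], [0.16, 0.978, -0.135], [-0.647, 0.0, -0.763]]
wrist_force: [-0.4, 0.0, 0.0]
opening: 1.002
gripper_force: 0.0
```

```bash
python3 - <<'E'
from h import *
s=env.sense();print("tcp in mast",((np.array(s["tcp_pos"])-O)@F).round(4),(F.T@s["tcp_rot"]).round(3).tolist())
p,d,c=cap("wrist");cv2.imwrite("pics/w2.png",p)
E
```

```text
tcp in mast [0.051  0.001  0.0055] [[-1.0, 0.001, 0.005], [0.001, 1.0, -0.0], [-0.005, -0.0, -1.0]]
```

View pics/w2.png

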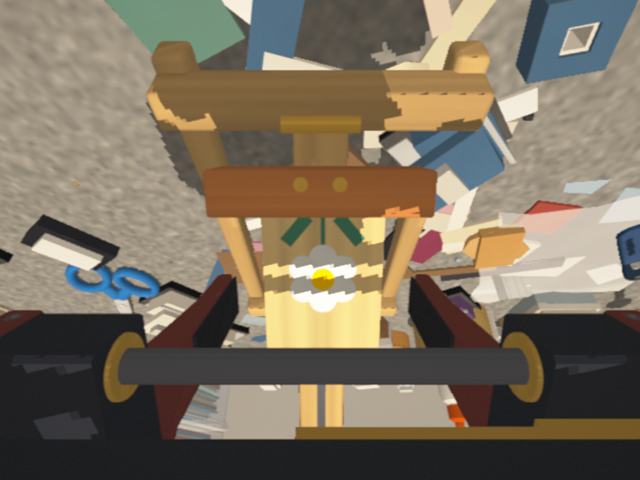

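The plaque sits centred between the open fingers, ledge at (321,192). Closing.

apply_moves --pt "0 0 0 0 0 0" --pt "0 0 0 0 0 0" --pt "0 0 0 0 0 0" --pt "0 0 0 0 0 0" --pt "0 0 0 0 0 0" --pt "0 0 0 0 0 0" --grip 0.3 --newtons 15

```text
t: 5.5
tcp_pos: [0.547, -0.0221, 0.0875]
tcp_rot: [[-0.749, 0.209, 0.628], [0.159, 0.978, -0.135], [-0.643, -0.001, -0.766]]
wrist_force: [-0.6, 0.6, 0.4]
opening: 0.637
gripper_force: 15.0
```

```bash
python3 - <<'E'
from h import *
s=env.sense();print("tcp in mast",((np.array(s["tcp_pos"])-O)@F).round(4),(F.T@s["tcp_rot"]).round(3).tolist())
R0=F@T;p0=O+F@[.047,.001,.003]
rows(mast(.067,.001,.004),mast(.075,.001,.06),down([.507,.288,.12],3.7),down([.507,.288,.05],3.7),pos=p0,rot=R0)
E
```

```text
tcp in mast [0.0468 0.0009 0.0032] [[-1.0, 0.0, -0.0], [0.0, 1.0, -0.001], [0.0, -0.001, -1.0]]
t 5.5 f [-0.6  0.6  0.4]
[-0.02, -0.0, -0.001] [0.0, 0.0, 0.0]
[-0.028, 0.0, -0.057] [0.0, 0.0, 0.0]
[0.0587, 0.2949, -0.0917] [-5.5, 39.7, -15.1]
[0.1037, 0.2949, -0.0381] [-5.5, 39.7, -15.1]
```

apply_moves --pt "-0.01 0 0 0 0 0" --pt "-0.02 0 -0.001 0 0 0" --pt "-0.024 0 -0.02 0 0 0" --pt "-0.028 0 -0.06 0 0 0" --pt "-0.02 0.02 -0.12 -1.4 10 -3.8" --pt "0.02 0.08 -0.13 -2.8 20 -7.6" --pt "0.059 0.295 -0.092 -5.5 39.7 -15.1" --pt "0.059 0.295 -0.092 -5.5 39.7 -15.1" --pt "0.059 0.295 -0.092 -5.5 39.7 -15.1" --pt "0.059 0.295 -0.092 -5.5 39.7 -15.1" --pt "0.059 0.295 -0.092 -5.5 39.7 -15.1" --pt "0.059 0.295 -0.092 -5.5 39.7 -15.1" --pt "0.104 0.295 -0.038 -5.5 39.7 -15.1" --pt "0.104 0.295 -0.038 -5.5 39.7 -15.1" --pt "0.104 0.295 -0.038 -5.5 39.7 -15.1" --pt "0.104 0.295 -0.038 -5.5 39.7 -15.1"

```text
t: 7.5
tcp_pos: [0.5083, 0.2883, 0.0529]
tcp_rot: [[-0.998, -0.064, 0.005], [-0.064, 0.998, 0.001], [-0.005, 0.001, -1.0]]
wrist_force: [0.4, -0.1, -0.6]
opening: 0.634
gripper_force: 15.0
```

```bash
python3 - <<'E'
from h import *
rows(down([.507,.288,.022],3.7),down([.507,.288,.017],3.7))
for n in ("side",):
    p,d,c=cap(n); W=cloud(d,c)
    cv2.imwrite("pics/s2.png",cv2.resize(p[150:480,220:500],(560,660))[:600])
    r=eyes.outline_of(n,"plaque")
    for k in r[:2]:
        q=W[k["region"]&(d>0)];print(k["confidence"],k["at"],np.median(q,0),np.percentile(q,[5,95],axis=0))
E
```

```text
t 7.5 f [ 0.4 -0.1 -0.6]
[0.0015, -0.0002, 0.0309] [0.1, 0.3, -0.0]
[0.0015, -0.0002, 0.0359] [0.1, 0.3, -0.0]
0.93 [339.8, 369.9] [0.53320619 0.30745985 0.06522943] [[0.46505459 0.26917186 0.05199027]
 [0.55277014 0.31865594 0.06860345]]
```

View pics/s2.png

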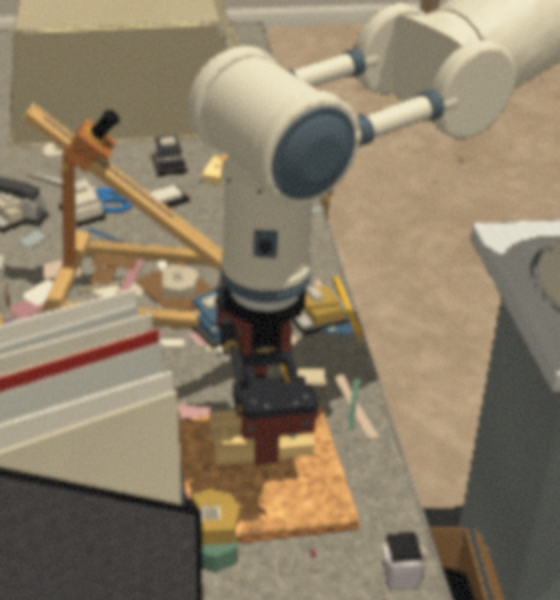

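The plaque is held level above the cork, near (265,450) in the crop. Lower slowly.

apply_moves --pt "0 0 0.012 0 0 0" --pt "0 0 0.022 0 0 0" --pt "0 0 0.027 0 0 0" --pt "0 0 0.029 0 0 0" --pt "0 0 0.03 0 0 0" --pt "0 0 0.031 0 0 0" --pt "0 0 0.031 0 0 0"

```text
t: 8.48
tcp_pos: [0.507, 0.2881, 0.0189]
tcp_rot: [[-0.998, -0.065, 0.001], [-0.065, 0.998, -0.0], [-0.001, -0.001, -1.0]]
wrist_force: [-0.5, -0.2, -0.4]
opening: 0.636
gripper_force: 15.0
```

apply_moves --pt "0 0 0.0005 0 0 0" --pt "0 0 0.001 0 0 0" --pt "0 0 0.001 0 0 0"

```text
t: 8.85
tcp_pos: [0.5069, 0.288, 0.0177]
tcp_rot: [[-0.998, -0.065, 0.001], [-0.065, 0.998, -0.001], [-0.001, -0.001, -1.0]]
wrist_force: [0.4, -0.2, -0.6]
opening: 0.637
gripper_force: 15.0
```

Force still nil; keep edging down.

apply_moves --pt "0 0 0.0005 0 0 0" --pt "0 0 0.001 0 0 0" --pt "0 0 0.001 0 0 0"

```text
t: 9.22
tcp_pos: [0.5069, 0.288, 0.0166]
tcp_rot: [[-0.998, -0.065, 0.001], [-0.065, 0.998, -0.001], [-0.001, -0.001, -1.0]]
wrist_force: [-0.6, -0.4, -0.3]
opening: 0.635
gripper_force: 15.0
```

apply_moves --pt "0 0 0.0005 0 0 0" --pt "0 0 0.001 0 0 0" --pt "0 0 0.001 0 0 0"

```text
t: 9.6
tcp_pos: [0.5069, 0.288, 0.016]
tcp_rot: [[-0.998, -0.065, 0.001], [-0.065, 0.998, -0.001], [-0.001, -0.001, -1.0]]
wrist_force: [-0.7, -0.7, 1.9]
opening: 0.636
gripper_force: 15.0
```

apply_moves --pt "0 0 0 0 0 0" --pt "0 0 0 0 0 0" --pt "0 0 0 0 0 0" --pt "0 0 -0.02 0 0 0" --pt "0 0 -0.08 0 0 0" --pt "0 0 -0.14 0 0 0" --grip 1.0

```text
t: 10.35
tcp_pos: [0.5065, 0.2879, 0.1585]
tcp_rot: [[-0.998, -0.065, 0.001], [-0.065, 0.998, -0.0], [-0.001, -0.001, -1.0]]
wrist_force: [-0.1, 0.5, 0.4]
opening: 1.001
gripper_force: 0.0
```

```bash
sed -i 's/^O=np.array.*;F=frame/O=np.array([.5138,-.016,.055])+frame(-12.0)[:,2]*.001;F=frame/' h.py; python3 - <<'E'
from h import *
p,d,c=cap("wrist");W=cloud(d,c)
for r in eyes.outline_of("wrist","plaque")[:1]:
    q=W[r["region"]&(d>0)];q=q[abs(q[:,2]-.03)<.005];print(r["confidence"],cv2.minAreaRect((q[:,:2]*1000).astype(np.float32)),np.median(q[:,2]))
hsv=cv2.cvtColor(p,cv2.COLOR_BGR2HSV);k=(d>0)&(abs(W[...,2]-.0145)<.004)&(hsv[...,1]>110)
k=cv2.morphologyEx(k.astype(np.uint8),cv2.MORPH_OPEN,np.ones((7,7)))>0;q=W[k];print("mat",cv2.minAreaRect((q[:,:2]*1000).astype(np.float32)),np.median(q[:,2]))
p0=np.array([.507,.288,.0155+.14]);R0=down(p0,3.7)[1]
b=[.4147,-.2896]
rows(down(b+[.18],-22.6),down(b+[.06],-22.6),down(b+[.004],-22.6),pos=p0,rot=R0)
E
```

```text
0.8 ((507.709716796875, 287.9643249511719), (94.78251647949219, 56.09461975097656), 3.827880859375) 0.03007715689703322
mat ((506.91070556640625, 288.60382080078125), (159.83888244628906, 160.26048278808594), 3.6970136165618896) 0.014951809651272296
t 10.45 f [0.7 0.  0.4]
[0.1294, -0.5704, -0.0245] [0.0, 0.0, 26.3]
[0.1294, -0.5704, 0.0955] [0.0, 0.0, 26.3]
[0.1294, -0.5704, 0.1515] [0.0, 0.0, 26.3]
```

The plaque lies centred on the mat within 1 mm. On to the blank.

apply_moves --pt "0.01 0 -0.025 0 0 0" --pt "0.13 -0.57 -0.025 0 0 26.3" --pt "0.13 -0.57 -0.025 0 0 26.3" --pt "0.13 -0.57 -0.025 0 0 26.3" --pt "0.13 -0.57 -0.025 0 0 26.3" --pt "0.13 -0.57 -0.025 0 0 26.3" --pt "0.13 -0.57 -0.025 0 0 26.3" --pt "0.13 -0.57 -0.025 0 0 26.3" --pt "0.13 -0.57 -0.025 0 0 26.3" --pt "0.13 -0.57 -0.025 0 0 26.3" --pt "0.13 -0.57 -0.025 0 0 26.3" --pt "0.13 -0.57 -0.025 0 0 26.3" --pt "0.13 -0.57 -0.025 0 0 26.3" --pt "0.13 -0.57 -0.025 0 0 26.3"

```text
t: 12.2
tcp_pos: [0.4145, -0.2876, 0.1813]
tcp_rot: [[-0.924, 0.382, 0.001], [0.382, 0.924, -0.001], [-0.002, -0.0, -1.0]]
wrist_force: [0.2, 0.5, -0.1]
opening: 1.001
gripper_force: 0.0
```

```bash
python3 - <<'E'
from h import *
s=env.sense();print(s["tcp_pos"])
p,d,c=cap("wrist");W=cloud(d,c)
P=W[d>0]; 
for r in eyes.outline_of("wrist","blank")[:2]:
    m=r["region"]&(d>0)&(abs(W[...,2]-.0155)<.0025);q=W[m];print(r["confidence"],r["at"],m.sum(),cv2.minAreaRect((q[:,:2]*1000).astype(np.float32)),np.median(q[:,2]))
r=eyes.outline_of("wrist","blank")[0]
a=np.radians(-22.6);u=np.array([np.cos(a),np.sin(a)]);v=np.array([-u[1],u[0]]);c0=np.array([.447,-.303])
q=W[r["region"]&(d>0)&(abs(W[...,2]-.0155)<.0025)][:,:2]-c0
for x in np.arange(-.07,.075,.01):
    k=abs(q@u-x)<.005
    if k.sum()>5: print(round(x,3),(np.percentile(q[k]@v,[1,99])*1000).round(1))
for y in (-.02,-.01,0,.01,.02):
    k=abs(q@v-y)<.004;print("y",y,(np.percentile(q[k]@u,[.5,99.5])*1000).round(1))
A=(P[:,:2]-c0)@u;B=(P[:,:2]-c0)@v
for x in np.arange(-.01,-.061,-.005):
    print(f"{x*1000:5.0f} "," ".join(f"{np.percentile(P[s,2],70)*1000:3.0f}" if (s:=(abs(A-x)<.0025)&(abs(B-b)<.0025)).sum() else "  ." for b in np.arange(.065,-.07,-.005)))
cv2.imwrite("pics/w3.png",p)
E
```

```text
[ 0.41451359 -0.28761672  0.18133287]
0.66 [319.4, 250.1] 8385 ((446.4580993652344, -303.13134765625), (60.712467193603516, 150.91448974609375), 67.22119903564453) 0.016021487292553593
-0.07 [-29.7  29.4]
-0.06 [-29.9  28.8]
-0.05 [-30.1  29. ]
-0.04 [-29.5  29.2]
-0.03 [-29.5  29.4]
-0.02 [-29.8  28.7]
-0.01 [-30.1  28.9]
0.0 [-29.4  29.1]
0.01 [-29.5  29.4]
0.02 [-29.7  29.5]
0.03 [-30.   28.8]
0.04 [-30.1  29. ]
0.05 [-30.4  29.3]
0.06 [-30.6  29.5]
0.07 [-29.9  29.6]
y -0.02 [-74.7  74. ]
y -0.01 [-74.7  73.6]
y 0 [-74.8  73.6]
y 0.01 [-74.8  74.1]
y 0.02 [-74.7  73.6]
  -10    1   1  11  13  13  11  11  16  16  16  17  16  16  16  17  16  16  16  16  16   1   1   1   1   1   1   1
  -15    1   2   1   1  12  11  11  15  16  16  16  17  17  16  17  16  16  16  16  16   1   1   1   1   1   1   1
  -20    1   1   1   1   2  12  11  16  16  16  16  16  16  17  16  16  17  16  16  16   1   1  26   1   1   1   1
  -25    1   1   1 254 214   1  11  16  16  16  16  16  16  17  16  17  16  16  16  16   1 208 258   1   1   1   1
  -30    1   1   1 259 219   1   1  16  16  16  16  16  16  16  16  16  16  16  16  16   1 215 263   1   1   1   1
  -35    1   1   1 264 227   1   1  16  17  16  16  17  17  16  16  16  16  16  17  16   1 221 268   1   1   1   1
  -40    1   1   1 270 235   1   1  15  16  16  17  16  16  16  16  16  16  16  16  16   1 228 273   1   1   1   1
  -45    1 244 239 248 240  12  13  16  16  16  17  16  16  17  17  17  16  16  16  16   1 231 270 238 244   1   1
  -50    1   1   1 281 280  12  13  16  17  16  16  17  16  16  16  16  16  17  17  17   1 279 286 287 287 287 286
  -55  287 289 290 290 291 297 298 298 298 298 298 298 298 298 300 300 300 300 300 300 300 299 296 297 287 287 286
  -60  286 287 296 299 299 300 300 300 300 300 300 300 300 300 300 300 300 300 300 300 300 299 299 298 287 287 286
```

View pics/w3.png

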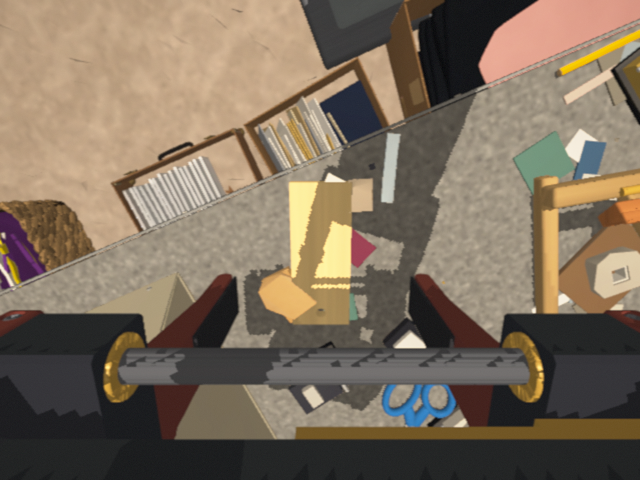

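The shot shows the blank between the fingers at (320,250), with the free gap in line. Descend.

apply_moves --pt "-0.002 0 0.06 0 0 0" --pt "-0.002 0 0.11 0 0 0" --pt "-0.002 0 0.14 0 0 0" --pt "-0.002 0 0.16 0 0 0" --pt "-0.002 0 0.17 0 0 0" --pt "-0.002 0 0.1745 0 0 0" --pt "-0.002 0 0.1765 0 0 0" --pt "-0.002 0 0.1765 0 0 0" --pt "-0.002 0 0.1765 0 0 0"

```text
t: 13.48
tcp_pos: [0.4162, -0.2903, 0.0052]
tcp_rot: [[-0.923, 0.384, 0.002], [0.384, 0.923, -0.001], [-0.002, -0.001, -1.0]]
wrist_force: [0.1, 0.8, -0.4]
opening: 1.002
gripper_force: 0.0
```

apply_moves --pt "0 0 0 0 0 0" --pt "0 0 0 0 0 0" --pt "0 0 0 0 0 0" --pt "0 0 0 0 0 0" --pt "0 0 0 0 0 0" --grip 0.3 --newtons 30

```text
t: 14.1
tcp_pos: [0.4159, -0.29, 0.0045]
tcp_rot: [[-0.923, 0.384, 0.001], [0.384, 0.923, -0.001], [-0.001, -0.0, -1.0]]
wrist_force: [-0.5, 0.0, 0.9]
opening: 0.683
gripper_force: 30.0
```

```bash
python3 - <<'E'
from h import *
s=env.sense();print(s["tcp_pos"])
p0=np.array([.416,-.2904,.004]);R0=down(p0,-22.6)[1]
print("blank-> TCP x",-.033)
rows(down([.416,-.2904,.16],-22.6),mast(.042+.08,0,.1),mast(.042+.03,0,.05),pos=p0,rot=R0)
E
```

```text
[ 0.41587237 -0.29004283  0.00451991]
blank-> TCP x -0.033
t 14.1 f [-0.5  0.   0.9]
[0.0, 0.0, -0.156] [0.0, 0.0, 0.0]
[-0.0129, 0.2962, -0.2068] [-3.7, -39.9, -10.2]
[-0.0068, 0.295, -0.1363] [-3.7, -39.9, -10.2]
```

apply_moves --pt "0 0 -0.01 0 0 0" --pt "0 0 -0.05 0 0 0" --pt "0 0 -0.11 0 0 0" --pt "0 0 -0.17 0 0 0" --pt "0 0.03 -0.207 -1 -10 -2.5" --pt "0 0.06 -0.207 -1.9 -20 -5.1" --pt "-0.005 0.1 -0.207 -2.8 -30 -7.6" --pt "-0.008 0.15 -0.207 -3.7 -39.9 -10.2" --pt "-0.01 0.2 -0.207 -3.7 -39.9 -10.2" --pt "-0.013 0.25 -0.207 -3.7 -39.9 -10.2" --pt "-0.013 0.296 -0.207 -3.7 -39.9 -10.2" --pt "-0.013 0.296 -0.207 -3.7 -39.9 -10.2" --pt "-0.013 0.296 -0.207 -3.7 -39.9 -10.2" --pt "-0.013 0.296 -0.207 -3.7 -39.9 -10.2" --pt "-0.013 0.296 -0.207 -3.7 -39.9 -10.2"

```text
t: 15.98
tcp_pos: [0.5412, -0.0231, 0.2117]
tcp_rot: [[-0.748, 0.21, 0.63], [0.16, 0.978, -0.136], [-0.644, -0.001, -0.765]]
wrist_force: [0.6, -0.4, -0.7]
opening: 0.677
gripper_force: 30.0
```

```bash
python3 - <<'E'
from h import *
s=env.sense();print("mast",((np.array(s["tcp_pos"])-O)@F).round(4),(F.T@s["tcp_rot"]).round(3).tolist())
im=[]
p,d,c=cap("wrist");im.append(p)
W=cloud(d,c);L=(W-O)@F
for r in eyes.outline_of("wrist","blank")[:1]:
    q=L[r["region"]&(d>0)];print(r["confidence"],r["at"],np.percentile(q,[1,50,99],axis=0).round(4).tolist())
    q=q[abs(q[:,2]-np.median(q[:,2]))<.004];print(cv2.minAreaRect((q[:,:2]*1000).astype(np.float32)))
k=(d>0)&(abs(L[...,1])<.055)&(L[...,0]>-.015)&(L[...,0]<.012)&(L[...,2]>.018)&(L[...,2]<.032);print("lip",np.percentile(L[k],[1,50,99],axis=0).round(4).tolist())
k=(d>0)&(abs(L[...,1])<.017)&(L[...,0]>.01)&(L[...,0]<.06)&(abs(L[...,2])<.006);print("mast",k.sum(),np.percentile(L[k],[2,50,98],axis=0).round(4).tolist() if k.sum() else 0)
p,d,c=cap("scene");im.append(p)
cv2.imwrite("pics/m4.png",np.hstack([cv2.resize(im[0],(400,300)),cv2.resize(p[170:350,240:480],(400,300))]))
E
```

```text
mast [ 0.1224 -0.0013  0.1009] [[-1.0, 0.001, 0.002], [0.001, 1.0, -0.002], [-0.002, -0.002, -1.0]]
0.73 [323.9, 298.6] [[0.0818, -0.0303, 0.1008], [0.1207, -0.0011, 0.1112], [0.1956, 0.0284, 0.1127]]
((139.5485382080078, -1.4381942749023438), (61.22869873046875, 116.18836975097656), 89.78462219238281)
lip [[-0.0107, -0.0465, 0.0237], [-0.0011, -0.0, 0.0257], [0.0085, 0.0468, 0.0277]]
mast 2549 [[0.0111, -0.0123, -0.0019], [0.0341, 0.0001, -0.0002], [0.0588, 0.0125, 0.0012]]
```

View pics/m4.png

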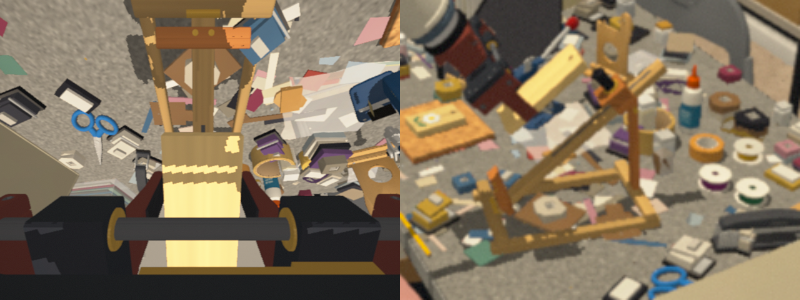

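The blank hangs aligned over the mast (left half: foot edge at (203,135); right half: board parallel to the mast). Go into the trough.

apply_moves --pt "0 0 0.04 0 0 0" --pt "0.02 0 0.07 0 0 0" --pt "0.04 0 0.084 0 0 0" --pt "0.047 0 0.0885 0 0 0" --pt "0.055 0 0.091 0 0 0" --pt "0.063 0 0.092 0 0 0" --pt "0.069 0 0.092 0 0 0" --pt "0.073 0 0.092 0 0 0" --pt "0.074 0 0.092 0 0 0" --pt "0.074 0 0.092 0 0 0" --pt "0.074 0 0.092 0 0 0"

```text
t: 17.5
tcp_pos: [0.546, -0.0224, 0.0985]
tcp_rot: [[-0.744, 0.207, 0.636], [0.158, 0.978, -0.134], [-0.65, 0.001, -0.76]]
wrist_force: [-1.9, 0.5, 7.4]
opening: 0.679
gripper_force: 30.0
```

```bash
python3 - <<'E'
from h import *
s=env.sense();print("mast",((np.array(s["tcp_pos"])-O)@F).round(4),(F.T@s["tcp_rot"]).round(3).tolist(),"f",(F.T@s["wrist_force"]).round(1))
p,d,c=cap("wrist");W=cloud(d,c);L=(W-O)@F
r=eyes.outline_of("wrist","blank")[0];m=r["region"]&(d>0)
q=L[m];print(r["confidence"],np.percentile(q,[1,50,99],axis=0).round(4).tolist());q=q[abs(q[:,2]-np.median(q[:,2]))<.004];print(cv2.minAreaRect((q[:,:2]*1000).astype(np.float32)))
k=(d>0)&(abs(L[...,1])<.055)&(L[...,0]>-.015)&(L[...,0]<.012)&(L[...,2]>.018)&(L[...,2]<.032);print("lip",np.percentile(L[k],[1,50,99],axis=0).round(4).tolist())
cv2.imwrite("pics/w5.png",p)
E
```

```text
mast [0.0531 0.0004 0.0112] [[-1.0, -0.0, 0.009], [-0.0, 1.0, 0.001], [-0.009, 0.001, -1.0]] f [3.2 0.1 6.9]
0.88 [[0.0148, -0.0286, 0.0139], [0.0539, 0.0006, 0.0221], [0.1151, 0.0302, 0.0341]]
((50.49702453613281, 0.8154525756835938), (60.220916748046875, 52.91318130493164), 89.93292999267578)
lip [[-0.0115, -0.0463, 0.0232], [-0.0021, 0.0001, 0.0258], [0.008, 0.0466, 0.0274]]
```

View pics/w5.png

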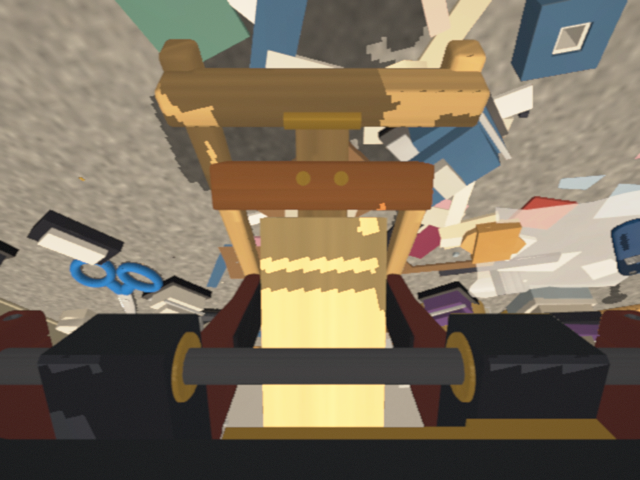

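Some force shows while the foot is still 12 mm up; hold briefly to see whether it is transient.

apply_moves --pt "0 0 0 0 0 0" --pt "0 0 0 0 0 0"

```text
t: 17.85
tcp_pos: [0.546, -0.0224, 0.0985]
tcp_rot: [[-0.744, 0.207, 0.636], [0.158, 0.978, -0.134], [-0.65, 0.0, -0.76]]
wrist_force: [-2.3, 0.7, 6.2]
opening: 0.683
gripper_force: 30.0
```

```bash
python3 - <<'E'
from h import *
s=env.sense();print("mast",((np.array(s["tcp_pos"])-O)@F).round(4),(F.T@s["tcp_rot"]).round(4).tolist(),"f",(F.T@s["wrist_force"]).round(1),(F.T@s["wrist_torque"]).round(2))
p,d,c=cap("wrist");W=cloud(d,c);L=(W-O)@F
for y in (-.02,0,.02):
  for x in np.arange(.006,.09,.006):
    k=(d>0)&(abs(L[...,1]-y)<.006)&(abs(L[...,0]-x)<.003)
    if k.sum()>5: print(y,round(x,3),np.percentile(L[k][:,2],[5,50,95]).round(4))
E
```

```text
mast [0.0531 0.0004 0.0112] [[-1.0, -0.0002, 0.0091], [-0.0002, 1.0, 0.0008], [-0.0091, 0.0008, -1.0]] f [2.2 0.2 6.3] [ 0.03  0.   -0.05]
-0.02 0.006 [0.0249 0.0259 0.0269]
-0.02 0.012 [0.0136 0.0146 0.0155]
-0.02 0.018 [0.0059 0.015  0.0162]
-0.02 0.024 [0.0154 0.1056 0.1083]
-0.02 0.03 [0.0175 0.1261 0.1312]
-0.02 0.036 [0.0177 0.02   0.1198]
-0.02 0.042 [0.0185 0.0198 0.0209]
-0.02 0.048 [0.0197 0.0209 0.0222]
-0.02 0.054 [0.021  0.022  0.0232]
-0.02 0.06 [0.0221 0.0233 0.0244]
-0.02 0.066 [0.0232 0.0244 0.0256]
-0.02 0.072 [0.0244 0.0257 0.0268]
-0.02 0.078 [0.0252 0.0262 0.0271]
0 0.006 [0.0248 0.0257 0.0268]
0 0.012 [-0.0009  0.0005  0.0152]
0 0.018 [-0.0007  0.0148  0.0161]
0 0.024 [0.0155 0.1056 0.1083]
0 0.03 [0.0177 0.1262 0.1312]
0 0.036 [0.0179 0.1179 0.12  ]
0 0.042 [0.0186 0.0197 0.0209]
0 0.048 [0.0197 0.021  0.022 ]
0 0.054 [0.0209 0.022  0.0232]
0 0.06 [0.022  0.0232 0.0243]
0 0.066 [0.0233 0.0244 0.0255]
0 0.072 [0.0247 0.0256 0.0268]
0 0.078 [0.0251 0.0262 0.0269]
0.02 0.006 [0.0247 0.0258 0.0268]
0.02 0.012 [0.0137 0.0144 0.0154]
0.02 0.018 [0.0061 0.015  0.0162]
0.02 0.024 [0.0155 0.1056 0.1083]
0.02 0.03 [0.0176 0.1261 0.1311]
0.02 0.036 [0.0179 0.1179 0.1199]
0.02 0.042 [0.0186 0.0197 0.0208]
0.02 0.048 [0.0199 0.0209 0.0222]
0.02 0.054 [0.0209 0.0221 0.0232]
0.02 0.06 [0.0221 0.0233 0.0243]
0.02 0.066 [0.0231 0.0244 0.0256]
0.02 0.072 [0.0244 0.0255 0.0267]
0.02 0.078 [0.0252 0.026  0.0268]
```

The board has pitched about 10° in the grip: its top evidently brushed the knob, whose lower half the gripper hid earlier. Back off, turn the tool by that angle, and re-measure.

apply_moves --pt "-0.005 0 -0.01 0 0 0" --pt "-0.01 0 -0.02 0 0 0" --pt "-0.01 0 -0.02 0 5 0" --pt "-0.01 0 -0.02 0 10.3 0" --pt "-0.01 0 -0.02 0 10.3 0" --pt "-0.01 0 -0.02 0 10.3 0" --pt "-0.01 0 -0.02 0 10.3 0"

```text
t: 18.77
tcp_pos: [0.5383, -0.021, 0.1145]
tcp_rot: [[-0.849, 0.207, 0.486], [0.179, 0.978, -0.104], [-0.497, -0.001, -0.868]]
wrist_force: [0.2, 0.4, -0.6]
opening: 0.679
gripper_force: 30.0
```

```bash
cat > chk.py <<'E'
from h import *
s=env.sense();print("t",s["t"],"mast",((np.array(s["tcp_pos"])-O)@F).round(4),(F.T@s["tcp_rot"]).round(4).tolist(),"f",(F.T@s["wrist_force"]).round(1),(F.T@s["wrist_torque"]).round(2))
p,d,c=cap("wrist");W=cloud(d,c);L=(W-O)@F
r=eyes.outline_of("wrist","blank")[0];m=r["region"]&(d>0);q=L[m];q=q[(abs(q[:,1])<.034)&(q[:,2]<.09)]
mm,v,i=plane(q);v=v*np.sign(v[2]);print(r["confidence"],i.sum(),"plane z at x=0:",(mm@v/v[2]).round(4),"slope deg",np.degrees(np.arctan2(-v[0],v[2])).round(2),"roll",np.degrees(np.arctan2(v[1],v[2])).round(2))
g=q[i];print("x",np.percentile(g[:,0],[.5,99.5]).round(4),"y",np.percentile(g[:,1],[1,50,99]).round(4))
for x in np.arange(g[:,0].min()+.003,g[:,0].max(),.012):
    k=abs(g[:,0]-x)<.003
    if k.sum()>30: print("  x",round(x,3),np.percentile(g[k,1],[2,98]).round(4))
E
python3 chk.py; python3 - <<'E'
from h import *
p,d,c=cap("side");W=cloud(d,c);L=(W-O)@F
r=eyes.outline_of("side","blank")
for k in r[:1]:
    q=L[k["region"]&(d>0)];print("side blank",k["confidence"],k["at"],np.percentile(q,[2,50,98],axis=0).round(4).tolist())
for k in eyes.outline_of("side","holder")[:1]:
    q=L[k["region"]&(d>0)&(L[...,0]>.15)&(L[...,0]<.32)];print("side holder",k["confidence"],k["at"],np.percentile(q,[2,50,98],axis=0).round(4).tolist())
    t=q[(q[:,2]>.03)&(q[:,2]<.07)];print("knob x",np.percentile(t,[2,50,98],axis=0).round(4).tolist())
    t=q[(q[:,2]>.002)&(q[:,2]<.027)];print("block",np.percentile(t,[2,50,98],axis=0).round(4).tolist())
E
```

```text
t 18.775 mast [0.0574 0.0002 0.0285] [[-0.9841, -0.0012, -0.1775], [-0.0012, 1.0, -0.0003], [0.1775, -0.0001, -0.9841]] f [-0.3  0.4 -0.6] [ 0.01  0.32 -0.06]
0.57 21074 plane z at x=0: 0.0385 slope deg 0.76 roll 0.03
x [0.02   0.1226] y [-0.0286  0.0005  0.0298]
  x 0.023 [-0.0276  0.0292]
  x 0.035 [-0.0277  0.029 ]
  x 0.047 [-0.0284  0.0296]
  x 0.059 [-0.028  0.029]
  x 0.071 [-0.0281  0.0294]
  x 0.083 [-0.0283  0.029 ]
  x 0.107 [-0.0276  0.0291]
  x 0.119 [-0.0283  0.0296]
side blank 0.67 [310.8, 244.8] [[0.0208, -0.0297, 0.0011], [0.1095, 0.0144, 0.04], [0.1676, 0.0326, 0.0431]]
side holder 0.62 [264.7, 220.2] [[0.2023, -0.0191, -0.0122], [0.2283, 0.0121, 0.024], [0.2467, 0.0229, 0.0633]]
knob x [[0.2197, -0.0052, 0.0311], [0.2298, 0.0065, 0.0505], [0.2392, 0.012, 0.0645]]
block [[0.2034, -0.018, 0.0031], [0.2271, 0.0172, 0.022], [0.2468, 0.023, 0.0268]]
```

Now nearly parallel (0.8° left), foot at x = 20 mm. Enter the trough slowly.

apply_moves --pt "-0.002 0 0.01 0 0.4 0" --pt "-0.0037 0 0.018 0 0.7 0" --pt "-0.0037 0 0.0202 0 0.7 0" --pt "-0.0037 0 0.0202 0 0.7 0" --pt "0.002 0 0.021 0 0.7 0" --pt "0.008 0 0.0223 0 0.7 0" --pt "0.011 0 0.0228 0 0.7 0" --pt "0.013 0 0.0232 0 0.7 0" --pt "0.013 0 0.0232 0 0.7 0" --pt "0.013 0 0.0232 0 0.7 0"

```text
t: 20.27
tcp_pos: [0.5392, -0.0212, 0.0887]
tcp_rot: [[-0.855, 0.207, 0.475], [0.181, 0.978, -0.101], [-0.486, -0.001, -0.874]]
wrist_force: [-1.3, 0.5, -0.7]
opening: 0.683
gripper_force: 30.0
```

```bash
python3 chk.py
```

```text
t 20.275 mast [0.0415 0.0002 0.0082] [[-0.9819, -0.001, -0.1893], [-0.001, 1.0, -0.0002], [0.1893, -0.0001, -0.9819]] f [-1.5  0.2  0.3] [ 0.01  0.34 -0.  ]
0.73 19867 plane z at x=0: 0.0189 slope deg 0.06 roll 0.03
x [0.0094 0.107 ] y [-0.0287  0.0008  0.03  ]
  x 0.012 [-0.0276  0.0292]
  x 0.024 [-0.0279  0.0295]
  x 0.036 [-0.0279  0.0292]
  x 0.048 [-0.0281  0.0293]
  x 0.06 [-0.0282  0.0292]
  x 0.084 [-0.0274  0.0292]
  x 0.096 [-0.0278  0.0296]
  x 0.108 [-0.0283  0.0292]
```

Parallel, inside the lip, centred to under 1 mm. Lower the last few mm.

apply_moves --pt "-0.0003 0 0.0015 0 0 0" --pt "-0.0005 0 0.003 0 0 0" --pt "0.0005 0 0.0032 0 0 0" --pt "0.0013 0 0.0034 0 0 0" --pt "0.002 0 0.0035 0 0 0" --pt "0.002 0 0.0035 0 0 0"

```text
t: 21.12
tcp_pos: [0.539, -0.0211, 0.0845]
tcp_rot: [[-0.855, 0.207, 0.475], [0.181, 0.978, -0.101], [-0.486, -0.001, -0.874]]
wrist_force: [0.3, -0.1, -0.8]
opening: 0.68
gripper_force: 30.0
```

apply_moves --pt "0.0005 0 0.0001 0 0 0" --pt "0.001 0 0.0002 0 0 0" --pt "0.001 0 0.0002 0 0 0"

```text
t: 21.5
tcp_pos: [0.5386, -0.0211, 0.0843]
tcp_rot: [[-0.855, 0.207, 0.476], [0.181, 0.978, -0.101], [-0.487, -0.001, -0.873]]
wrist_force: [1.2, -1.4, 0.4]
opening: 0.679
gripper_force: 30.0
```

apply_moves --pt "0.0005 0 0.0001 0 0 0" --pt "0.001 0 0.0002 0 0 0" --pt "0.001 0 0.0002 0 0 0"

```text
t: 21.88
tcp_pos: [0.5385, -0.021, 0.0845]
tcp_rot: [[-0.854, 0.207, 0.478], [0.181, 0.978, -0.102], [-0.489, -0.0, -0.872]]
wrist_force: [5.5, -1.5, 0.5]
opening: 0.68
gripper_force: 30.0
```

```bash
python3 chk.py | head -3
```

```text
t 21.875 mast [0.0383 0.0002 0.0054] [[-0.9825, -0.0008, -0.1864], [-0.0008, 1.0, -0.0001], [0.1864, 0.0001, -0.9825]] f [ 4.7 -0.4 -3.2] [-0.09 -0.7  -0.11]
0.84 18951 plane z at x=0: 0.0158 slope deg 0.43 roll 0.04
x [0.0095 0.1036] y [-0.0288  0.0008  0.03  ]
```

Foot is on the ledge (4.7 N), back within 1 mm of the mast. Relax 0.7 mm, then release.

apply_moves --pt "-0.0007 0 0.0003 0 0 0" --pt "-0.0007 0 0.0003 0 0 0" --newtons 5

```text
t: 22.22
tcp_pos: [0.5386, -0.0211, 0.084]
tcp_rot: [[-0.855, 0.207, 0.476], [0.181, 0.978, -0.102], [-0.487, -0.001, -0.873]]
wrist_force: [3.5, -1.2, 2.3]
opening: 0.684
gripper_force: 5.0
```

apply_moves --pt "0 0 0 0 0 0" --pt "0 0 0 0 0 0" --pt "0 0 0 0 0 0" --pt "0 0 0 0 0 0" --grip 1.0

```text
t: 22.72
tcp_pos: [0.538, -0.0209, 0.0829]
tcp_rot: [[-0.855, 0.207, 0.475], [0.181, 0.978, -0.101], [-0.485, -0.001, -0.874]]
wrist_force: [0.3, 0.1, 0.1]
opening: 1.004
gripper_force: 0.0
```

```bash
python3 chk.py
```

```text
t 22.725 mast [0.0369 0.0002 0.0045] [[-0.9817, -0.001, -0.1902], [-0.001, 1.0, -0.0003], [0.1902, -0.0001, -0.9817]] f [ 0.2  0.2 -0.1] [ 0.02  0.14 -0.02]
0.75 18658 plane z at x=0: 0.0149 slope deg 0.02 roll 0.11
x [0.01   0.1073] y [-0.0287 -0.0001  0.0298]
  x 0.012 [-0.0281  0.0293]
  x 0.024 [-0.0279  0.0291]
  x 0.036 [-0.0277  0.0292]
  x 0.048 [-0.0282  0.029 ]
  x 0.06 [-0.0284  0.0293]
  x 0.084 [-0.0281  0.0295]
  x 0.096 [-0.0284  0.0287]
  x 0.108 [-0.0283 -0.014 ]
```

The sign is seated flush (slope 0.02°, centred). Retreat and look at the knob from up-slope.

```bash
python3 - <<'E'
from h import *
rows(mast(.03,0,.1),mast(.30,0,.16))
E
```

```text
t 22.825 f [0.2 0.1 0.2]
[0.0251, -0.0002, -0.0924] [-0.0, -10.9, 0.1]
[-0.2286, -0.0005, -0.2025] [-0.0, -10.9, 0.1]
```

apply_moves --pt "0 0 -0.02 0 0 0" --pt "0.01 0 -0.06 0 0 0" --pt "0.025 0 -0.12 0 -5 0" --pt "0.0 0 -0.16 0 -10.9 0" --pt "-0.05 0 -0.2 0 -10.9 0" --pt "-0.11 0 -0.2 0 -10.9 0" --pt "-0.17 0 -0.2025 0 -10.9 0" --pt "-0.2285 0 -0.2025 0 -10.9 0" --pt "-0.2285 0 -0.2025 0 -10.9 0" --pt "-0.2285 0 -0.2025 0 -10.9 0" --pt "-0.2285 0 -0.2025 0 -10.9 0"

```text
t: 24.2
tcp_pos: [0.6362, -0.0414, 0.3716]
tcp_rot: [[-0.749, 0.207, 0.629], [0.158, 0.978, -0.133], [-0.643, -0.001, -0.766]]
wrist_force: [0.3, -0.3, -0.2]
opening: 0.999
gripper_force: 0.0
```

```bash
python3 - <<'E'
from h import *
s=env.sense();print("mast",((np.array(s["tcp_pos"])-O)@F).round(4),(F.T@s["tcp_rot"]).round(3).tolist())
p,d,c=cap("wrist");W=cloud(d,c);L=(W-O)@F;cv2.imwrite("pics/w6.png",p)
A=L[d>0]
def show(n,k): print(n,k.sum(),np.percentile(A[k],[1,50,99],axis=0).round(4).tolist() if k.sum() else 0)
h=(abs(A[:,1])<.04)&(A[:,0]>.16)&(A[:,0]<.3)
show("knob top",h&(A[:,2]>.058)&(A[:,2]<.068));show("knob",h&(A[:,2]>.032)&(A[:,2]<.066));show("block",h&(A[:,2]>.017)&(A[:,2]<.028))
show("block all",h&(A[:,2]>.005)&(A[:,2]<.028))
b=(abs(A[:,1])<.04)&(A[:,0]>-.0)&(A[:,0]<.19)&(abs(A[:,2]-.015)<.004);show("blank",b)
q=A[b];print(cv2.minAreaRect((q[:,:2]*1000).astype(np.float32)))
E
```

```text
mast [0.2993 0.0006 0.1611] [[-1.0, -0.001, 0.0], [-0.001, 1.0, 0.0], [-0.0, 0.0, -1.0]]
knob top 744 [[0.2206, -0.0106, 0.0591], [0.2305, -0.0002, 0.062], [0.2413, 0.0103, 0.0638]]
knob 744 [[0.2206, -0.0106, 0.0591], [0.2305, -0.0002, 0.062], [0.2413, 0.0103, 0.0638]]
block 2070 [[0.203, -0.0207, 0.0224], [0.2191, 0.0001, 0.0245], [0.2483, 0.0206, 0.0266]]
block all 2070 [[0.203, -0.0207, 0.0224], [0.2191, 0.0001, 0.0245], [0.2483, 0.0206, 0.0266]]
blank 3566 [[0.1176, -0.029, 0.0122], [0.1334, 0.0004, 0.0148], [0.1507, 0.0299, 0.0167]]
((134.0961151123047, 0.4277210235595703), (34.01784133911133, 60.12794494628906), 0.09220212697982788)
```

View pics/w6.png

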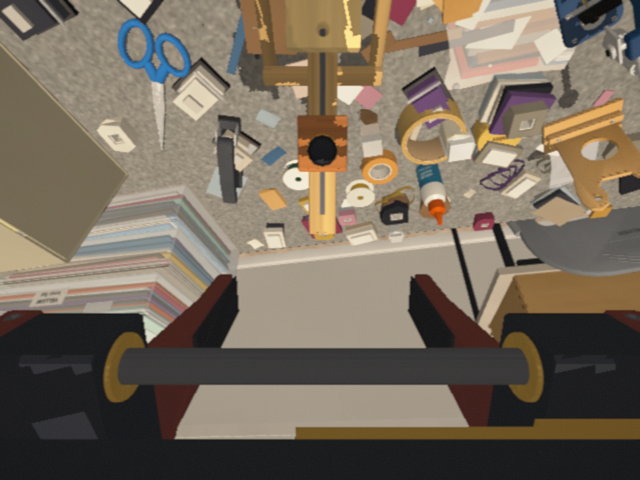

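The shot shows the knob at (322,150) on the holder, and the sign's top with its hole at (322,32), straight. Grip the knob.

apply_moves --pt "0.04 0 0.04 0 0 0" --pt "0.069 0 0.07 0 0 0" --pt "0.069 0 0.1 0 0 0" --pt "0.069 0 0.12 0 0 0" --pt "0.069 0 0.13 0 0 0" --pt "0.069 0 0.13 0 0 0" --pt "0.069 0 0.13 0 0 0"

```text
t: 25.12
tcp_pos: [0.6676, -0.0482, 0.229]
tcp_rot: [[-0.749, 0.207, 0.63], [0.158, 0.978, -0.134], [-0.644, -0.0, -0.765]]
wrist_force: [-1.1, -0.5, -0.7]
opening: 1.001
gripper_force: 0.0
```

apply_moves --pt "0 0 0 0 0 0" --pt "0 0 0 0 0 0" --pt "0 0 0 0 0 0" --pt "0 0 0 0 0 0" --pt "0 0 0 0 0 0" --pt "0 0 0 0 0 0" --pt "0 0 0 0 0 0" --pt "0 0 0 0 0 0" --grip 0.0 --newtons 20

```text
t: 26.12
tcp_pos: [0.6672, -0.0488, 0.2273]
tcp_rot: [[-0.75, 0.208, 0.628], [0.158, 0.978, -0.135], [-0.642, -0.002, -0.766]]
wrist_force: [-1.3, -2.9, 0.5]
opening: 0.248
gripper_force: 20.0
```

```bash
python3 - <<'E'
from h import *
s=env.sense();print("mast",((np.array(s["tcp_pos"])-O)@F).round(4),(F.T@s["wrist_force"]).round(1))
E
```

```text
mast [ 2.309e-01 -2.000e-04  3.010e-02] [-0.2 -3.1  0.8]
```

apply_moves --pt "0.004 0 0 0 0 0" --pt "0.01 0 0 0 0 0" --pt "0.018 0 0 0 0 0" --pt "0.026 0 0 0 0 0" --pt "0.034 0 0 0 0 0" --pt "0.042 0 0 0 0 0" --pt "0.049 0 0 0 0 0" --pt "0.054 0 0 0 0 0" --pt "0.057 0 0 0 0 0" --pt "0.057 0 0 0 0 0" --pt "0.057 0 0 0 0 0"

```text
t: 27.5
tcp_pos: [0.6241, -0.0396, 0.1903]
tcp_rot: [[-0.751, 0.208, 0.627], [0.158, 0.978, -0.134], [-0.642, -0.001, -0.767]]
wrist_force: [-2.0, -5.2, -0.5]
opening: 0.243
gripper_force: 20.0
```

```bash
cat > f.py <<'E'
from h import *
s=env.sense();print("mast",((np.array(s["tcp_pos"])-O)@F).round(4),(F.T@s["wrist_force"]).round(1),s["opening"])
E
python3 f.py
```

```text
mast [ 1.734e-01 -1.000e-04  3.010e-02] [-1.  -5.5  0.1] 0.24302381223895433
```

apply_moves --pt "0.001 -0.0003 0 0 0 0" --pt "0.002 -0.0005 0 0 0 0" --pt "0.003 -0.0005 0 0 0 0" --pt "0.004 -0.0005 0 0 0 0" --pt "0.004 -0.0005 0 0 0 0"

```text
t: 28.12
tcp_pos: [0.6214, -0.039, 0.188]
tcp_rot: [[-0.75, 0.207, 0.628], [0.158, 0.978, -0.134], [-0.642, -0.001, -0.766]]
wrist_force: [1.5, -4.3, -0.7]
opening: 0.244
gripper_force: 20.0
```

```bash
python3 f.py
```

```text
mast [ 1.698e-01 -1.000e-04  3.020e-02] [ 1.3 -3.9 -2.1] 0.24362940931680277
```

apply_moves --pt "0.0005 0 0 0 0 0" --pt "0.001 0 0 0 0 0" --pt "0.001 0 0 0 0 0"

```text
t: 28.5
tcp_pos: [0.6207, -0.0389, 0.1874]
tcp_rot: [[-0.75, 0.207, 0.628], [0.158, 0.978, -0.134], [-0.642, -0.001, -0.766]]
wrist_force: [1.7, -4.1, -0.1]
opening: 0.241
gripper_force: 20.0
```

```bash
python3 f.py
```

```text
mast [ 1.689e-01 -1.000e-04  3.020e-02] [ 1.8 -3.7 -1.7] 0.24145777046562947
```

apply_moves --pt "0.0005 0 0 0 0 0" --pt "0.001 0 0 0 0 0" --pt "0.001 0 0 0 0 0"

```text
t: 28.88
tcp_pos: [0.6204, -0.0388, 0.1872]
tcp_rot: [[-0.749, 0.207, 0.629], [0.158, 0.978, -0.134], [-0.643, -0.001, -0.766]]
wrist_force: [6.0, -4.6, -1.2]
opening: 0.248
gripper_force: 20.0
```

```bash
python3 f.py
```

```text
mast [ 1.685e-01 -1.000e-04  3.020e-02] [ 4.5 -3.3 -5.3] 0.24799746997636596
```

apply_moves --pt "0.0005 0 0 0 0 0" --pt "0.001 0 0 0 0 0" --pt "0.001 0 0 0 0 0"

```text
t: 29.25
tcp_pos: [0.6204, -0.0388, 0.1873]
tcp_rot: [[-0.748, 0.207, 0.631], [0.158, 0.978, -0.134], [-0.645, -0.0, -0.764]]
wrist_force: [10.3, -5.8, -1.5]
opening: 0.244
gripper_force: 20.0
```

```bash
python3 f.py
```

```text
mast [ 1.685e-01 -1.000e-04  3.030e-02] [ 7.7 -3.5 -8.4] 0.2439709196934615
```

Firm contact at x = 168.5 mm, the expected spot. Relax, open, retreat along the knob's axis.

apply_moves --pt "-0.0012 0 0 0 0 0" --pt "-0.0012 0 0 0 0 0"

```text
t: 29.5
tcp_pos: [0.6205, -0.0388, 0.1873]
tcp_rot: [[-0.749, 0.207, 0.629], [0.158, 0.978, -0.134], [-0.643, -0.001, -0.766]]
wrist_force: [3.9, -4.5, -0.6]
opening: 0.249
gripper_force: 20.0
```

apply_moves --pt "0 0 0 0 0 0" --pt "0 0 0 0 0 0" --pt "0 0 0 0 0 0" --pt "0 0 0 0 0 0" --pt "0 0 0 0 0 0" --pt "0 0 -0.02 0 0 0" --pt "0 0 -0.05 0 0 0" --pt "-0.03 0 -0.1 0 0 0" --pt "-0.08 0 -0.14 0 0 0" --pt "-0.13 0 -0.15 0 0 0" --pt "-0.13 0 -0.15 0 0 0" --pt "-0.13 0 -0.15 0 0 0" --grip 1.0

```text
t: 31.0
tcp_pos: [0.623, -0.0393, 0.3835]
tcp_rot: [[-0.752, 0.207, 0.626], [0.159, 0.978, -0.133], [-0.64, -0.001, -0.768]]
wrist_force: [-0.6, 0.1, 0.1]
opening: 1.0
gripper_force: 0.0
```

```bash
python3 - <<'E'
from h import *
p,d,c=cap("wrist");W=cloud(d,c);L=(W-O)@F
A=L[d>0]
def show(n,k): print(n,k.sum(),np.percentile(A[k],[1,50,99],axis=0).round(4).tolist() if k.sum() else 0)
h=(abs(A[:,1])<.04)&(A[:,0]>.12)&(A[:,0]<.3)
show("knob top",h&(A[:,2]>.058)&(A[:,2]<.068));show("block",h&(A[:,2]>.0195)&(A[:,2]<.028))
b=(abs(A[:,1])<.04)&(A[:,0]>-.0)&(A[:,0]<.16)&(abs(A[:,2]-.015)<.004);show("blank",b)
q=A[b];print(cv2.minAreaRect((q[:,:2]*1000).astype(np.float32)));m,v,i=plane(q);print(v)
s,_,_=cap("scene");t,_,_=cap("side")
cv2.imwrite("pics/end.png",np.vstack([np.hstack([cv2.resize(s[180:330,200:400],(400,300)),cv2.resize(t[190:340,220:420],(400,300))]),np.hstack([cv2.resize(p,(400,300)),cv2.resize(t[300:450,260:460],(400,300))])]))
E
```

```text
knob top 785 [[0.1586, -0.0102, 0.0587], [0.169, -0.0003, 0.062], [0.1793, 0.0102, 0.0639]]
block 2069 [[0.1415, -0.0207, 0.0209], [0.1648, -0.0003, 0.0246], [0.1866, 0.0205, 0.0272]]
blank 3262 [[0.1078, -0.0291, 0.0127], [0.1242, 0.0004, 0.0148], [0.1502, 0.03, 0.0166]]
((129.13963317871094, 0.4474925994873047), (60.231143951416016, 43.498783111572266), 89.80030822753906)
[-8.10034696e-04  2.62127176e-03  9.99996236e-01]
```

View pics/end.png

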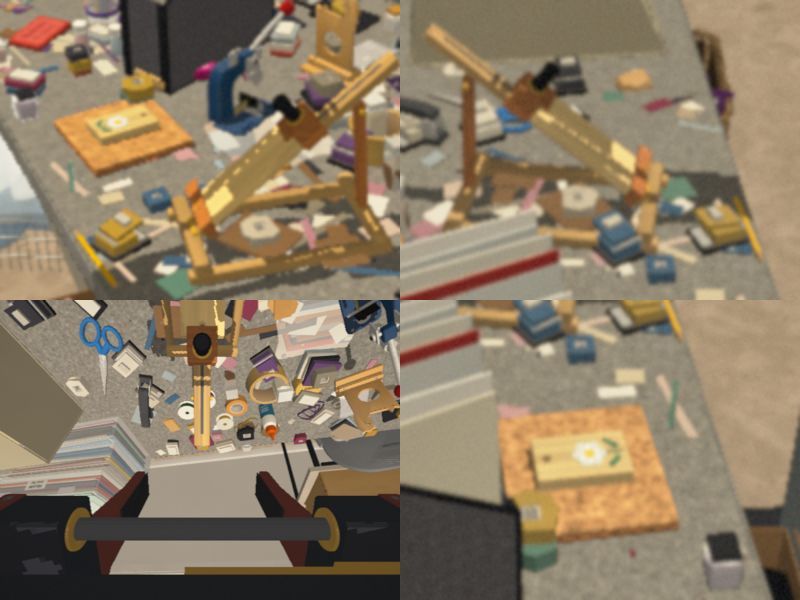

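The picture shows the sign flush on the mast behind the lip, the holder on its top end (knob near (205,342) in the wrist quadrant), and the plaque flower up in mid-mat at (580,455). Handing in.

```bash
python3 -c "
from rig import env
print(env.sense()['t'],env.sign_off())"
```

```text
the job is handed in; nothing more can be done
31.15 None
```

The job is handed in at 31.15 s: the plaque lies flower side up mid-mat (within 1 mm), the blank sign is seated flush and centred on the easel after its top brushed the holder knob on the way in and was re-squared, and the holder sits snugly on its upper end.

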